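Free the pawl of a wig-block lift and let the block down

TASK

Draw the release bar fully out of its sleeve, let it lie on the tray's cork pad, then take it again by its wooden handle and with its steel blade (never with the gripper itself) flick the lift's pawl up and over so that it falls back onto its parking stop. Then gently bring the lift with its wig block fully down. Leave the pawl parked, the release bar lying flat on the cork pad, out of the sleeve, and everything else on the bench where it stands.

Things in the scene. Friction and masses are not known exactly. Their poses are not given: they have to be found in the camera images.
- bar_handle (a point): Release bar, 185 mm long, 90 g: wooden handle 85 x 28 wide x 26 high, then a steel blade 100 x 10 wide x 8 high on the same centre line. This point is the handle's centre; x along the bar to the blade, z up; balance point 25 mm blade-ward. At the start it lies in the sleeve, only the last 50 mm (44 to 56) of the blade sticking out of the mouth.
- bar_tip (a point): End of the bar's blade, on its centre line, 142.5 mm from bar_handle along the bar's x.
- pad (a point): Centre of the tray's open cork pad, on its surface, 4 mm above the bench; x points along the tray away from the sleeve's mouth, z up. The pad is 235 mm long (x) and 145 mm wide. The bar slides straight out of the sleeve along +x onto it, all on one level.
- tray: Fixed flat tray, 390 x 160 x 4 mm; origin under its centre, 70 mm to -x of pad, same axes. On its centre line, from x = -55 (the mouth) back to -195 mm, an aluminium sleeve open at both ends: inside 34 wide and 34 high, outside 40 wide, top 41 mm above the bench.
- opening (a point): Point in the opening under the pawl, 109 mm above the bench, half-way through the pawl's width. The blade enters along +x (from the robot's side); y left, toward the pivot; z up. Free round it: 20 mm to the toothed bar at -y, 9 mm down to the ledge, about 13 mm from the point up and +y, square to the sloping arm. The handle does not fit in.
- lift: Fixed lift; origin on the bench under its toothed bar; same axes as opening, which lies at (0, 30, 109) mm. Steel foot 160 x 360 mm. Ledge under the opening: x -57 to +28, y 18 to 58, top at 100 mm. To throw the pawl: blade tip about 30 mm beyond opening, then move 50 mm to +y and 28 mm up: the arm rolls over past upright and falls on by itself.
- pawl_pivot (a point): Axis of the pawl (along x; axes as opening), 42 mm to +y of and 19 mm below opening. Hub radius 12; cheeks reach 14 mm above the axis, out to x = +-19 mm. The pawl is a steel arm 90 mm long, 12 thick, 16 wide (x); engaged it leans up toward -y, 50 degrees above level, its nose under a tooth.
- pawl (a joint): Turn of the pawl: 0 engaged in the teeth, 0.7 upright, 1.5 fallen over to +y on its parking stop. It weighs 90 g, swings freely and falls back in if let go before upright.
- grip_bar (a point): Centre of the wooden grip bar on top of the lift's toothed bar: 70 mm long (x), 18 wide (y), 24 high; about 286 mm above the bench when raised, it goes down with the lift. Axes as opening. The canvas wig block (160 mm wide) is fixed on the lift, its axis 180 mm to -y, its top 43 mm above this point.
- carriage (a joint): How far the lift is lowered, m: 0 to 0.003 at the start, 0.080 fully down. Guide friction holds it wherever it is left; with the pawl parked it takes about 5 to 8 N of push to lower; with the pawl engaged it is stopped after a few mm.
- pin_jar: Clear jar 60 mm wide, 65 mm tall; origin under its centre. Leave alone.
- hair_brush: Wooden brush 170 mm long, about 30 mm high, lying between the tray and the lift; origin under its middle. Leave alone.
- comb: Brown comb 150 x 36 x 5 mm, lying in front of the lift; origin under its middle. Leave alone.
- thread_spool: Spool 44 mm wide, 60 mm tall; origin under its centre. Leave alone.
- bar: The release bar as a whole (see bar_handle): origin under its middle, 50 mm blade-ward of bar_handle.

How it is judged:
By the outcome, as a careful person would: the job done as asked, in the order asked, and still so for the second after the job is handed in, with the robot touching nothing.
It also fails if it takes over 72 s, if anything falls off the work surface, if the arm or the gripper's body presses on something with over 40 N, if the wrist force passes 120 N, or if a joint passes its speed limit or range.

ROBOT

A 6-joint arm with a two-finger parallel gripper is mounted at the origin on the work surface. World frame = base frame: x ahead of the robot, y to its left, z up, the work surface at z = 0. Lengths are in m, angles in rad, forces in N, time in s.
With the tool pointing down it reaches from about 0.275 to 0.75 m from the base axis. Payload 10.2 kg.
Tool frame: the origin (TCP) lies midway between the tips of the shut fingers; the grasp point (between the pads) lies 19 mm behind it; z points along the fingers, y is the line along which they close (so a half turn about z gives the same grasp; the last joint's range is limited). The gripper opens to 85 mm and grips with 20 to 120 N. Pads are 22 mm wide; open, the fingers measure 114 mm over their backs; the gripper's body (76 mm by 85 mm) begins 54 mm behind the grasp point. The pads swing forward as they close: fully open they stand 13 mm farther back than shut.
Start: joints at [0.985, 0.313, 1.498, -0, 1.331, -0.223], TCP at [0.186, 0.491, 0.231] pointing down, gripper open.
Joint ranges: [-2.94, 2.94], [-0.97, 2.17], [0.19, 2.56], [-1.23, 4.37], [0.02, 3.11], [-2.88, 2.88]. Speed limits (rad/s): [2.39, 2.39, 3.01, 3.14, 3.14, 3.14].

INTERFACE

Orientations are given as a unit quaternion [w, x, y, z].
In Python, from workcell import arm, snapshot gives the robot as it stands.
- The arm moves only by the shell command python3 -m crank 'ROWS' [FORCE]. ROWS is JSON, a list of rows, each a list of 3 entries, a list of its own where there are three numbers: the shift along the tool's x, y, z in units of 25 mm (1.0 is 25 mm), then the turn, a rotation vector about the tool's x, y, z in units of 10 degrees (1.0 is 10 degrees), then the closure, from 0 (fully open) to 1 (shut). A call has 1 to 12 rows; each row is the pose to reach, as a shift and turn from the pose commanded when the call began, along the tool's axes at that moment; what a row does not reach only later rows make up. A row lasts 1/8 s, in which the tool goes at most 62.5 mm and 10.7 degrees, less where a joint would pass 70% of its speed; a pose out of reach is approached as far as the arm can. A call with a gripper value outside its range is refused whole. The fingers move at their own pace and stop on an object; FORCE is the grip in N (left out, the last holds). Time passes only in rows, so rows that repeat a pose let the fingers close. It gives the time, the measured TCP pose, the force, the opening and the grip force at its end, in the units of the state.
- arm.get_state(): the state, without advancing time (a new reading comes with each control period).
- snapshot(name): name is "side" or "top"; returns a dict with "color" (480x640x3 uint8, blue, green, red), "intrinsics" (3x3 intrinsics, pixels), "distortion" ([k1, k2, p1, p2, k3] as OpenCV has them; the pictures are not rectified), "eye" and "orientation" of the camera in the world. Camera axes: x right, y down, z forward; pixel columns grow to the right and rows downward; lengths in m; the calibration is good to about 2 mm. A picture is of the moment at which its call begins. There is no depth.
- arm.hand_in(): hands the job in; it is judged then, once.
The state is a dict: "time": time; "q": joint angles; "joint_vel": joint speeds; "joint_torque": joint torques, N m; "ee_pos": TCP position; "orientation": TCP orientation; "ft_force": force on the tool from outside, world axes, zero at the start; "ft_torque": the same for the moment, N m; "width": opening from 0.0 (shut) to 1.0 (fully open); "grasp_force": force on a finger pad.
Only numpy, scipy, OpenCV 4.12 (cv2) and the standard library are available. Lean on these libraries where they do the work, as an engineer would, in place of code of your own. Each camera call takes 0.05 s, during which the arm holds its last target. There are 200 camera calls.

## Working session

There is one attempt and no reset: what is moved stays moved. The work goes in short steps, Python scripts to look and compute and a shell command to move; the robot and the scene stay as the last step left them, time stands still between calls to the robot, and variables do not carry over. Pictures are saved under pics/ and viewed, at most 13 in all, crops included, and the job is handed in when it is done.

```bash
ls; mkdir -p pics; python3 - <<'E'
from workcell import arm,snapshot
import cv2
for n in("side","top"):
    s=snapshot(n);cv2.imwrite(f"pics/{n}0.png",s["color"]);print(n,s["intrinsics"],s["distortion"],s["eye"],s["orientation"])
print(arm.get_state())
E
```

```text
pics
side [[540.32856012   0.         317.402643  ]
 [  0.         540.32856012 239.19027316]
 [  0.           0.           1.        ]] [-0.1330748  0.         0.         0.         0.       ] [0.43087791 0.82684033 1.06802876] [ 0.02258359 -0.03567448  0.92352741 -0.3812013 ]
top [[516.18164759   0.         330.28573278]
 [  0.         516.18164759 237.7449515 ]
 [  0.           0.           1.        ]] [-0.05398769  0.          0.          0.          0.        ] [ 0.44590047 -0.01310368  1.2083253 ] [ 0.02717198 -0.70082715  0.71237408 -0.02502311]
{'time': 0.1, 'q': array([ 9.84596033e-01,  3.13389623e-01,  1.49830282e+00, -8.56030691e-06,
        1.33101473e+00, -2.23400407e-01]), 'joint_vel': array([-0.00055638,  0.00050145, -0.00136674, -0.00120361, -0.00046243,
        0.0007813 ]), 'joint_torque': array([ 2.67216732e-03, -4.12901723e+01, -2.60140014e+01, -1.50001770e-04,
        3.00562366e-03,  3.95513143e-05]), 'ee_pos': array([0.18621228, 0.49063978, 0.23081651]), 'orientation': array([-2.15646832e-04,  1.80405693e-01,  9.83592129e-01, -5.13858546e-04]), 'ft_force': array([ 0.42842744, -0.7191615 , -0.73414547]), 'ft_torque': array([0.01155935, 0.00665111, 0.01098705]), 'grasp_force': 0.0, 'width': 1.0028092254437369}
```

View pics/top0.png

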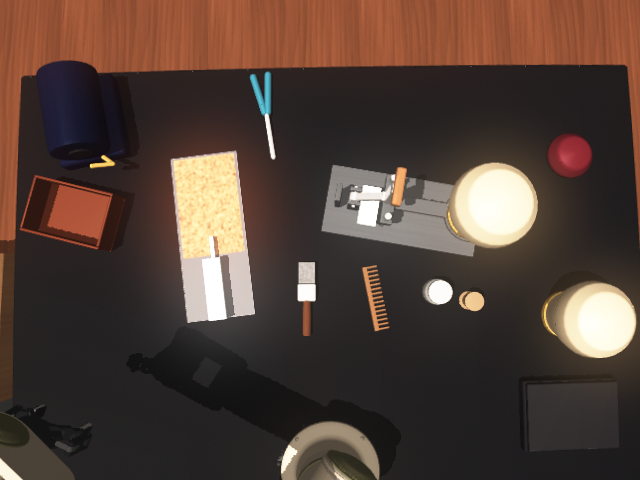

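View pics/side0.png

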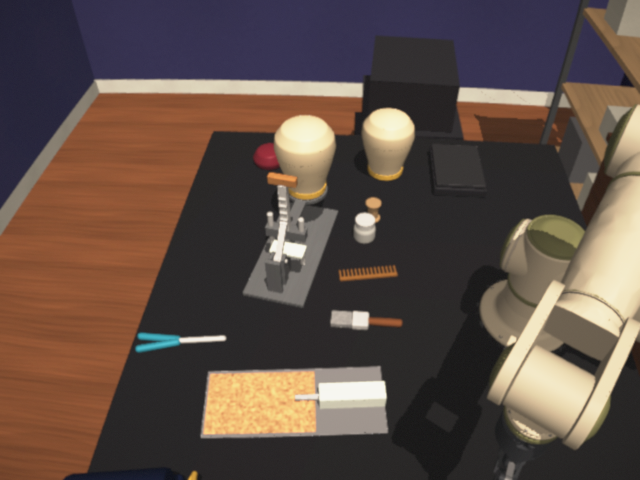

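The top view shows the tray with corners near (172,158), (237,151), (254,314) and (187,322). The mouth is at about y=257, and the bar's tip is at (213,237). The lift's foot has corners near (333,165) and (322,232), the grip bar is at (400,186), and the pawl is around (365,195). I'll zoom in next.

```bash
cat > h.py <<'E'
import numpy as np,cv2
from scipy.spatial.transform import Rotation as R
from workcell import arm,snapshot
def cam(n):
    s=snapshot(n);o=s["orientation"];M=R.from_quat([o[1],o[2],o[3],o[0]]).as_matrix()
    return dict(K=np.array(s["intrinsics"]),D=np.array(s["distortion"]),e=np.array(s["eye"]),M=M,img=s["color"])
def ray(c,uv):
    p=cv2.undistortPoints(np.array([[uv]],float),c["K"],c["D"])[0,0];return c["M"]@np.r_[p,1]
def onz(c,uv,z):
    d=ray(c,uv);return c["e"]+d*(z-c["e"][2])/d[2]
def proj(c,P):
    P=np.atleast_2d(np.array(P,float));Q=(P-c["e"])@c["M"]
    return cv2.projectPoints(Q,np.zeros(3),np.zeros(3),c["K"],c["D"])[0][:,0]
def tri(ca,a,cb,b):
    A=0;B=0
    for c,u in((ca,a),(cb,b)):
        d=ray(c,u);d/=np.linalg.norm(d);P=np.eye(3)-np.outer(d,d);A=A+P;B=B+P@c["e"]
    return np.linalg.solve(A,B)
def tool():
    s=arm.get_state();o=s["orientation"];return s["ee_pos"],R.from_quat([o[1],o[2],o[3],o[0]])
def rel(pos,Rm):
    "shift (25mm units) and turn (10deg units) from present measured pose to target TCP pose"
    p,r=tool();rm=R.from_matrix(Rm)
    return np.round(r.inv().apply(np.array(pos)-p)/.025,3),np.round(np.degrees((r.inv()*rm).as_rotvec())/10,3)
E
python3 - <<'E'
from h import *
t=cam("top");s=cam("side")
def crop(i,x,y,w,h,k):return cv2.resize(i[y:y+h,x:x+w],None,fx=k,fy=k,interpolation=cv2.INTER_CUBIC)
a=crop(t["img"],315,155,100,100,4);b=crop(s["img"],240,165,100,100,4)
b=crop(s["img"],240,165,100,150,4)
a=cv2.copyMakeBorder(a,0,200,0,0,cv2.BORDER_CONSTANT)
cv2.imwrite("pics/lift.png",np.hstack([a,b]))
a=crop(t["img"],165,145,95,185,3);b=crop(s["img"],195,360,200,85,2.5)
a=cv2.copyMakeBorder(a,0,600-a.shape[0],0,0,cv2.BORDER_CONSTANT);b=cv2.copyMakeBorder(b,0,600-b.shape[0],0,0,cv2.BORDER_CONSTANT)
cv2.imwrite("pics/tray.png",np.hstack([a,b]))
T=np.array([onz(t,u,.004) for u in((172,158),(237,151),(254,314),(187,322))]);print(T)
S=np.array([onz(s,u,.004) for u in((208,372),(383,367),(387,432),(202,436))]);print(S)
print("lift",[onz(t,u,.005) for u in((333,165),(322,232),(474,255))])
print("lift s",[onz(s,u,.005) for u in((337,209),(246,294),(302,303))])
E
```

```text
[[0.73189729 0.36417873 0.004     ]
 [0.74552361 0.20833652 0.004     ]
 [0.36048214 0.16974239 0.004     ]
 [0.34393151 0.32640129 0.004     ]]
[[0.74645135 0.2119887  0.004     ]
 [0.35234221 0.16825086 0.004     ]
 [0.34312402 0.32512938 0.004     ]
 [0.72631118 0.36529314 0.004     ]]
lift [array([ 0.70729612, -0.01937973,  0.005     ]), array([0.54872893, 0.0089985 , 0.005     ]), array([ 0.48892195, -0.34567849,  0.005     ])]
lift s [array([ 0.48720552, -0.35623519,  0.005     ]), array([ 0.69875647, -0.01931409,  0.005     ]), array([ 0.55392758, -0.00118454,  0.005     ])]
```

View pics/lift.png

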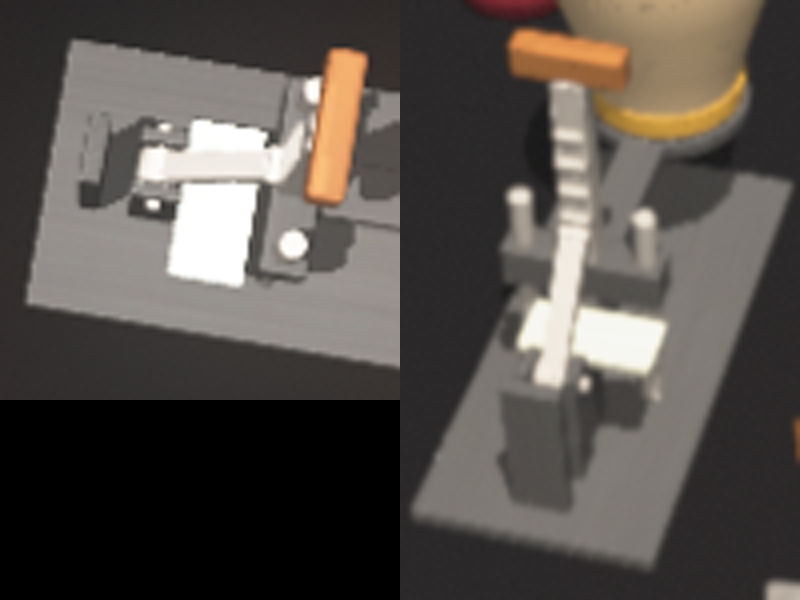

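View pics/tray.png

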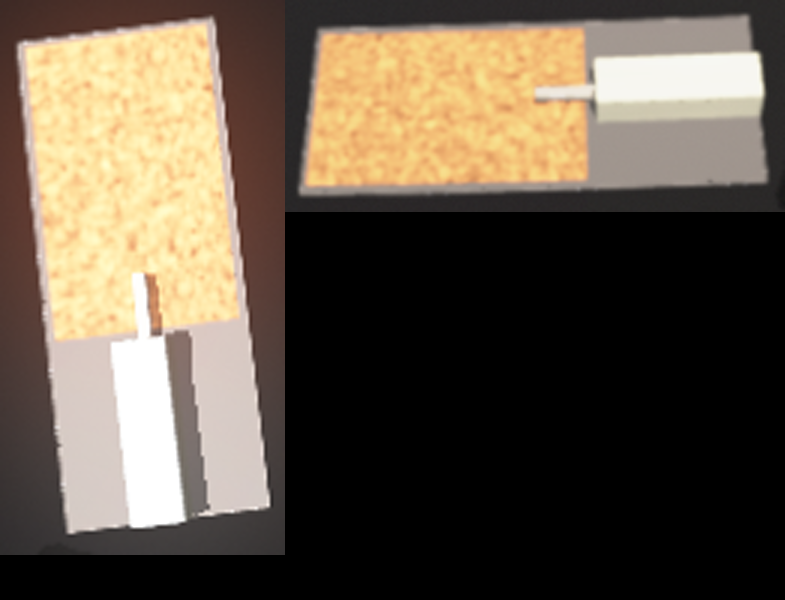

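```bash
cat > fit.py <<'E'
from h import *
from scipy.optimize import least_squares
def W(p,L):
    c,s=np.cos(p[2]),np.sin(p[2]);L=np.array(L,float)/1000
    return np.c_[p[0]+c*L[:,0]-s*L[:,1],p[1]+s*L[:,0]+c*L[:,1],L[:,2]]
def fit(obs,p0,f=lambda p,L:L):
    fun=lambda p:np.concatenate([(proj(c,W(p,f(p,L)))-np.array(u)).ravel() for c,L,u in obs])
    r=least_squares(fun,p0,loss="soft_l1",x_scale=[.01,.01,.01]+[1]*(len(p0)-3));print(np.round(r.x,4),np.round(r.fun.reshape(-1,2),1).tolist());return r.x
E
python3 - <<'E'
from fit import *
t=cam("top");s=cam("side")
L=[(195,80,4),(195,-80,4),(-195,-80,4),(-195,80,4)]
p=fit([(t,L,[(171.7,159.7),(236,151),(254.7,314),(187.7,322.3)]),(s,[L[1],L[2],L[3],L[0]],[(208.2,372),(380.6,366),(387.8,432.4),(201,437.6)])],[.54,.27,.1])
for c,u in((t,(213,236)),(s,(295,397.6))):
    q=onz(c,u,.021 if c is t else .017);d=q[:2]-p[:2];print("tip in tray",d@[np.cos(p[2]),np.sin(p[2])],d@[-np.sin(p[2]),np.cos(p[2])])
G=[(28,58,100),(28,18,100),(-57,18,100),(-57,58,100)]
GB=[(35,9,298),(35,-9,298),(-35,-9,298),(-35,9,298)]
o=[(t,G,[(363.25,185),(381.75,187),(375.5,227),(357,223)]),(s,[G[1],G[2],G[3],G[0]],[(272.5,239.2),(306.7,245.5),(302.5,258.7),(269,251.7)]),
 (t,GB,[(397.5,167.5),(407,168.3),(401,206),(391.8,204.5)])]
l=fit(o,[.6,-.12,-.15])
print("opening",W(l,[(0,30,109),(0,72,90),(0,0,286),(-200,30,109)]))
E
```

```text
[0.5437 0.2678 0.1115] [[-1.7, -0.3], [0.3, -0.4], [0.6, 0.7], [-0.4, 1.0], [0.0, -0.7], [-0.5, 0.2], [0.2, -0.1], [-0.5, -0.0]]
tip in tray -0.002165838627673457 -0.006372449217806877
tip in tray -0.002676165300738195 -0.001411247852731951
[ 0.6034 -0.1357 -0.1807] [[-0.1, 0.1], [-0.4, 1.1], [-0.3, -0.5], [-0.1, 0.5], [1.6, 0.7], [-0.3, 0.4], [-0.6, -1.5], [0.1, -0.7], [-0.1, -1.2], [0.4, -0.3], [0.4, 0.2], [-0.4, 0.1]]
opening [[ 0.60876109 -0.1061614   0.109     ]
 [ 0.61630869 -0.06484514  0.09      ]
 [ 0.60336995 -0.13567302  0.286     ]
 [ 0.41201697 -0.07022046  0.109     ]]
```

Both fits agree to about 1 px. First I work out the move to the exposed blade.

```bash
cat >> h.py <<'E'
TR=[.5437,.2678,.1115];LI=[.6034,-.1357,-.1807]
def P(f,x,y,z):
    c,s=np.cos(f[2]),np.sin(f[2]);return np.array([f[0]+c*x/1000-s*y/1000,f[1]+s*x/1000+c*y/1000,z/1000])
def down(yaw):  # tool z down, tool x along -bar x
    x=-np.array([np.cos(yaw),np.sin(yaw),0]);z=np.array([0,0,-1.]);return np.c_[x,np.cross(z,x),z]
def go(f,x,y,z,dy=0): print(*rel(P(f,x,y,z),down(f[2]+dy)))
E
python3 -c "
from h import *
go(TR,-22,-2,100);go(TR,-22,-2,6)"
```

```text
[-15.786  -3.735   5.244] [-2.000e-03 -1.000e-03 -2.718e+00]
[-15.786  -3.734   9.004] [-2.000e-03 -1.000e-03 -2.718e+00]
```

```bash
python3 -m crank '[[[-3,-0.7,1],[0,0,-0.5],0],[[-6,-1.4,2],[0,0,-1],0],[[-9,-2.1,3],[0,0,-1.5],0],[[-12,-2.8,4],[0,0,-2],0],[[-14,-3.3,4.8],[0,0,-2.5],0],[[-15.79,-3.73,5.24],[0,0,-2.72],0],[[-15.79,-3.73,5.24],[0,0,-2.72],0],[[-15.79,-3.73,5.24],[0,0,-2.72],0],[[-15.79,-3.73,5.24],[0,0,-2.72],0],[[-15.79,-3.73,5.24],[0,0,-2.72],0]]' 60; python3 -c "
from h import *
go(TR,-22,-2,100);go(TR,-22,-2,6)"
```

```text
time: 1.55
ee_pos: [0.5216, 0.2644, 0.1008]
orientation: [0.0, -0.057, 0.998, 0.0]
ft_force: [-0.5, -0.2, -0.3]
width: 1.003
grasp_force: 0.0
[-0.012 -0.045  0.031] [0.001 0.003 0.011]
[-0.01  -0.045  3.791] [0.001 0.003 0.011]
```

```bash
python3 -m crank '[[[0,-0.04,1.5],[0,0,0],0],[[0,-0.04,2.8],[0,0,0],0],[[0,-0.04,3.5],[0,0,0],0],[[0,-0.04,3.78],[0,0,0],0],[[0,-0.04,3.78],[0,0,0],0],[[0,-0.04,3.78],[0,0,0],0.5],[[0,-0.04,3.78],[0,0,0],0.8],[[0,-0.04,3.78],[0,0,0],1],[[0,-0.04,3.78],[0,0,0],1],[[0,-0.04,3.78],[0,0,0],1],[[0,-0.04,3.78],[0,0,0],1],[[0,-0.04,3.78],[0,0,0],1]]' 60; python3 -c "
from h import *
go(TR,135,0,6)"
```

```text
time: 3.05
ee_pos: [0.5224, 0.2627, 0.0058]
orientation: [0.0, -0.056, 0.998, 0.0]
ft_force: [-1.2, 1.7, 0.7]
width: 0.097
grasp_force: 60.7
[-6.268e+00  1.080e-01 -5.000e-03] [0.001 0.001 0.002]
```

```bash
python3 -m crank '[[[-0.3,0,0],[0,0,0],1],[[-0.8,0.01,0],[0,0,0],1],[[-1.4,0.02,0],[0,0,0],1],[[-2,0.03,0],[0,0,0],1],[[-2.6,0.05,0],[0,0,0],1],[[-3.2,0.06,0],[0,0,0],1],[[-3.8,0.07,0],[0,0,0],1],[[-4.4,0.08,0],[0,0,0],1],[[-5,0.1,0],[0,0,0],1],[[-5.6,0.1,0],[0,0,0],1],[[-6.1,0.1,0],[0,0,0],1],[[-6.3,0.1,0],[0,0,0],1]]'; python3 - <<'E'
from h import *
c=cam("side");cv2.imwrite("pics/p1.png",cv2.resize(c["img"][330:460,180:420],None,fx=3,fy=3))
E
```

```text
time: 4.55
ee_pos: [0.6792, 0.2824, 0.0055]
orientation: [-0.0, -0.056, 0.998, -0.0]
ft_force: [-1.1, -0.2, 0.8]
width: 0.095
grasp_force: 60.8
```

View pics/p1.png

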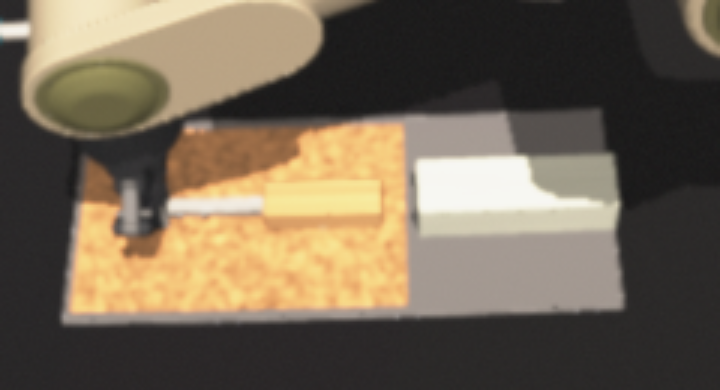

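The bar is fully out and lying on the cork. Its handle ends at crop (381,205), about 25 mm clear of the mouth. Next I release it and back off upward.

```bash
python3 -m crank '[[[0,0,0],[0,0,0],0.7],[[0,0,0],[0,0,0],0.4],[[0,0,0],[0,0,0],0],[[0,0,0],[0,0,0],0],[[0,0,0],[0,0,0],0],[[0,0,0],[0,0,0],0],[[0,0,-1],[0,0,0],0],[[0,0,-2.5],[0,0,0],0],[[2,0,-4],[0,0,0],0],[[2,-2,-4],[0,0,0],0],[[2,-4,-4],[0,0,0],0],[[2,-5,-4],[0,0,0],0]]'; python3 - <<'E'
from h import *
t=cam("top");s=cam("side")
def crop(i,x,y,w,h,k):return cv2.resize(i[y:y+h,x:x+w],None,fx=k,fy=k,interpolation=cv2.INTER_CUBIC)
a=crop(t["img"],165,145,95,150,4);b=crop(s["img"],195,360,140,85,3)
b=cv2.copyMakeBorder(b,0,600-b.shape[0],0,0,cv2.BORDER_CONSTANT)
cv2.imwrite("pics/p2.png",np.hstack([a,b]))
go(TR,12,0,100);go(TR,12,0,5)
E
```

```text
time: 6.1
ee_pos: [0.6431, 0.1504, 0.1061]
orientation: [0.0, -0.055, 0.998, -0.0]
ft_force: [0.7, 0.1, -0.1]
width: 0.997
grasp_force: 0.0
[2.974 5.11  0.237] [-0.002  0.001 -0.016]
[2.974 5.111 4.037] [-0.002  0.001 -0.016]
```

View pics/p2.png

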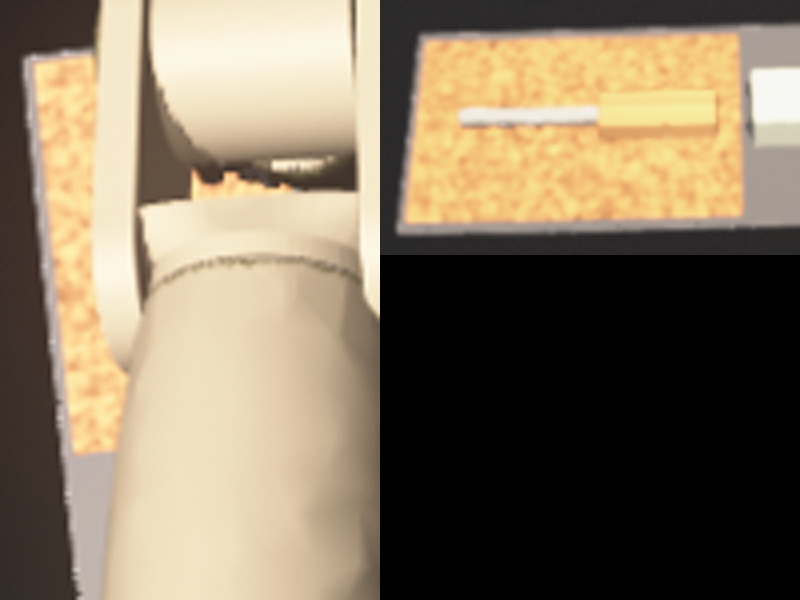

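The side view shows the bar lying straight on the pad: tip at crop (460,117), handle's far top corners at (600,92) and (716,91). I'll convert those to positions.

```bash
python3 - <<'E'
from fit import *
s=cam("side")
B=[(142.5,0,17),(42.5,-14,30),(-42.5,-14,30)]
u=[(195+(x-380)/3,360+y/3) for x,y in((460,117),(600,92),(716,91))]
b=fit([(s,B,u)],[.556,.269,.11])
d=b[:2]-np.array(TR[:2]);c,n=np.cos(TR[2]),np.sin(TR[2]);print(d@[c,n],d@[-n,c],b[2])
E
```

```text
[0.5564 0.2714 0.0823] [[0.1, 0.1], [-0.5, -0.2], [0.4, 0.1]]
0.012988677673486706 0.002165946288266847 0.0823271720201559
```

```bash
python3 -m crank '[[[1,2,0.2],[0,0,0],0],[[2,4,0.2],[0,0,0],0],[[2.93,5.16,0.24],[0,0,-0.05],0],[[2.93,5.16,0.24],[0,0,-0.05],0],[[2.93,5.16,2],[0,0,-0.05],0],[[2.93,5.16,3.3],[0,0,-0.05],0],[[2.93,5.16,4.02],[0,0,-0.05],0],[[2.93,5.16,4.02],[0,0,-0.05],0],[[2.93,5.16,4.02],[0,0,-0.05],0.4],[[2.93,5.16,4.02],[0,0,-0.05],0.6],[[2.93,5.16,4.02],[0,0,-0.05],1],[[2.93,5.16,4.02],[0,0,-0.05],1]]' 80;  python3 -m crank '[[[0,0,0],[0,0,0],1],[[0,0,0],[0,0,0],1],[[0,0,0],[0,0,0],1],[[0,0,0],[0,0,0],1]]'; python3 -c "
from h import *
go(LI,-140,-0,125)"
```

```text
time: 7.75
ee_pos: [0.5563, 0.273, 0.0063]
orientation: [0.001, -0.06, 0.998, 0.0]
ft_force: [-1.1, 0.0, 5.6]
width: 0.314
grasp_force: 79.6
time: 8.25
ee_pos: [0.5563, 0.273, 0.0063]
orientation: [0.001, -0.06, 0.998, 0.0]
ft_force: [-1.2, -0.1, 6.2]
width: 0.313
grasp_force: 79.6
[  5.437 -14.793  -4.76 ] [0.003 0.01  1.727]
```

```bash
python3 -m crank '[[[0,0,-0.5],[0,0,0],1],[[0,0,-2],[0,0,0],1],[[0,0,-4],[0,0,0],1],[[0,0,-5],[0,0,0],1],[[0,0,-5],[0,0,0],1]]';  python3 -c "
from h import *
go(LI,-200,30,98.5);go(LI,-200,30,140)"
```

```text
time: 8.88
ee_pos: [0.5564, 0.2731, 0.1324]
orientation: [0.002, -0.06, 0.998, 0.0]
ft_force: [0.4, -0.0, -0.3]
width: 0.312
grasp_force: 78.6
[  7.391 -12.938   1.321] [0.007 0.021 1.727]
[  7.385 -12.937  -0.339] [0.007 0.021 1.727]
```

```bash
python3 -m crank '[[[0.8,-1.3,-0.2],[0,0,0.2],1],[[1.8,-3,-0.3],[0,0,0.5],1],[[3,-5,-0.3],[0,0,0.8],1],[[4.2,-7,-0.3],[0,0,1.1],1],[[5.4,-9,-0.3],[0,0,1.4],1],[[6.4,-11,-0.3],[0,0,1.6],1],[[7.1,-12.4,-0.3],[0,0,1.73],1],[[7.39,-12.94,-0.3],[0,0,1.73],1],[[7.39,-12.94,-0.3],[0,0,1.73],1],[[7.39,-12.94,-0.3],[0,0,1.73],1]]';  python3 - <<'E'
from h import *
go(LI,-200,30,98.5);go(LI,-200,30,140)
t=cam("top");s=cam("side")
p,r=tool();x=-r.as_matrix()[:,0]
for k in(.142,.0425,0): 
    q=p+[0,0,.0107]+x*k;print(k,q,proj(t,q),proj(s,q))
q=P(LI,0,30,109);print("op",q,proj(t,q),proj(s,q))
def crop(i,x,y,w,h,k):return cv2.resize(i[y:y+h,x:x+w],None,fx=k,fy=k,interpolation=cv2.INTER_CUBIC)
cv2.imwrite("pics/p3.png",np.hstack([crop(t["img"],310,155,100,150,4),crop(s["img"],240,165,100,150,4)]))
E
```

```text
time: 10.12
ee_pos: [0.4111, -0.0698, 0.1373]
orientation: [-0.001, 0.09, 0.996, 0.0]
ft_force: [0.5, 0.6, -1.1]
width: 0.306
grasp_force: 78.6
[-0.042 -0.01   1.55 ] [ 0.003 -0.007 -0.   ]
[-0.04 -0.01 -0.11] [ 0.003 -0.007 -0.   ]
0.142 [ 0.55099662 -0.09520308  0.14808647] [[371.10522381 224.19450436]] [[305.12874999 235.73717978]]
0.0425 [ 0.45310577 -0.07738095  0.14814859] [[363.46227386 271.85990461]] [[345.22137937 242.94704898]]
0 [ 0.4112931  -0.06976849  0.14817513] [[360.15737904 292.40058625]] [[362.68636654 246.08837394]]
op [ 0.60879155 -0.10618846  0.109     ] [[374.24386489 199.15837401]] [[282.99896948 242.65748154]]
```

View pics/p3.png

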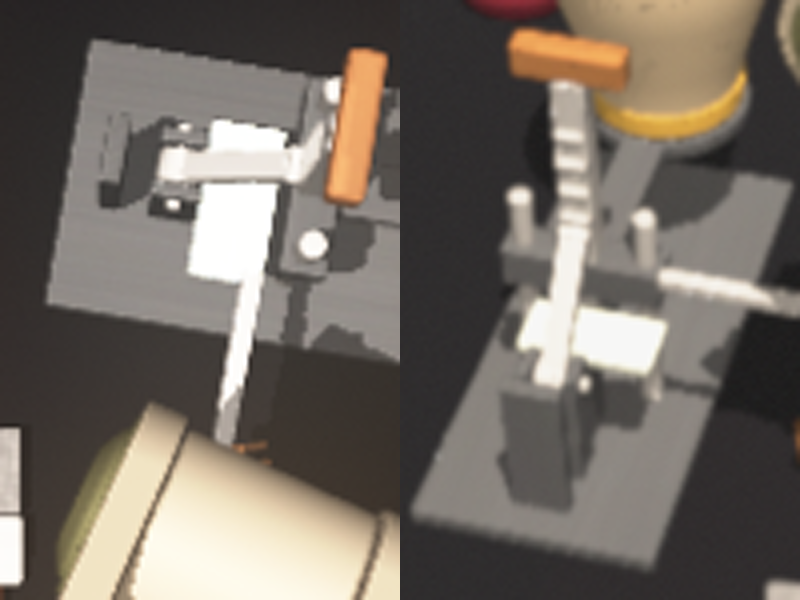

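The predicted tip in the side view, (305,236), matches what I see, about (305,235). The top view also agrees within 2 px. I'll lower it to the opening's height and insert.

```bash
python3 -m crank '[[[0,0,0.8],[0,0,0],1],[[-0.04,-0.02,1.55],[0,0,0],1],[[-0.04,-0.02,1.55],[0,0,0],1],[[-0.4,-0.02,1.55],[0,0,0],1],[[-0.8,-0.02,1.55],[0,0,0],1],[[-1.2,-0.02,1.55],[0,0,0],1],[[-1.6,-0.02,1.55],[0,0,0],1],[[-2,-0.02,1.55],[0,0,0],1],[[-2,-0.02,1.55],[0,0,0],1]]';  python3 - <<'E'
from h import *
go(LI,-112.5,30,98.5)
t=cam("top");s=cam("side")
def crop(i,x,y,w,h,k):return cv2.resize(i[y:y+h,x:x+w],None,fx=k,fy=k,interpolation=cv2.INTER_CUBIC)
cv2.imwrite("pics/p4.png",np.hstack([crop(t["img"],340,165,66,100,6),crop(s["img"],250,205,66,100,6)]))
E
```

```text
time: 11.35
ee_pos: [0.4609, -0.0802, 0.099]
orientation: [0.0, 0.09, 0.996, -0.0]
ft_force: [-0.7, -0.3, -0.4]
width: 0.31
grasp_force: 78.6
[-1.508  0.041  0.019] [-0.     0.    -0.003]
```

View pics/p4.png

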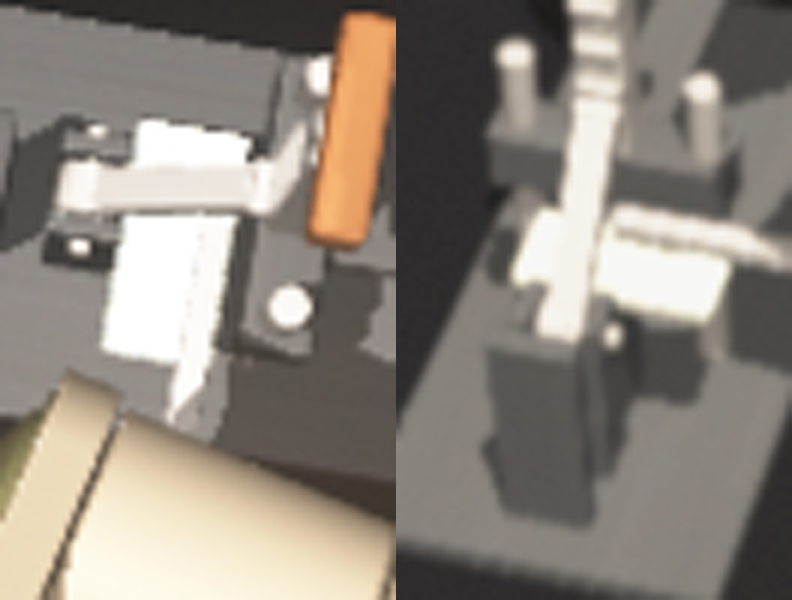

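Top crop: the blade centre is at about x=205 and the ledge's right edge at about 240, so it runs about 12 mm inside the edge as planned. It sits above the ledge in the side view. Next I go 30 mm beyond, then throw.

```bash
python3 -m crank '[[[-0.4,0.03,0],[0,0,0],1],[[-0.8,0.03,0],[0,0,0],1],[[-1.2,0.03,0],[0,0,0],1],[[-1.5,0.03,0],[0,0,0],1],[[-1.5,0.03,0],[0,0,0],1]]';  python3 -c "
from h import *
go(LI,-112.5,80,126.5)"
```

```text
time: 12.08
ee_pos: [0.4977, -0.0862, 0.0989]
orientation: [-0.0, 0.091, 0.996, 0.0]
ft_force: [-0.5, 0.5, -1.1]
width: 0.312
grasp_force: 78.6
[-0.014  2.011 -1.105] [ 0.    -0.001 -0.003]
```

```bash
python3 -m crank '[[[0,0.2,-0.11],[0,0,0],1],[[0,0.5,-0.28],[0,0,0],1],[[0,0.8,-0.45],[0,0,0],1],[[0,1.1,-0.62],[0,0,0],1],[[0,1.4,-0.78],[0,0,0],1],[[0,1.7,-0.95],[0,0,0],1],[[0,2.05,-1.15],[0,0,0],1],[[0,2.05,-1.15],[0,0,0],1],[[0,2.05,-1.15],[0,0,0],1],[[0,2.05,-1.15],[0,0,0],1],[[0,2.05,-1.15],[0,0,0],1]]';  python3 - <<'E'
from h import *
t=cam("top");s=cam("side")
def crop(i,x,y,w,h,k):return cv2.resize(i[y:y+h,x:x+w],None,fx=k,fy=k,interpolation=cv2.INTER_CUBIC)
cv2.imwrite("pics/p5.png",np.hstack([crop(t["img"],325,165,80,100,5),crop(s["img"],240,205,80,100,5)]))
E
```

```text
time: 13.45
ee_pos: [0.5066, -0.0358, 0.1277]
orientation: [-0.0, 0.091, 0.996, -0.0]
ft_force: [0.0, -0.8, -1.1]
width: 0.311
grasp_force: 78.7
```

View pics/p5.png

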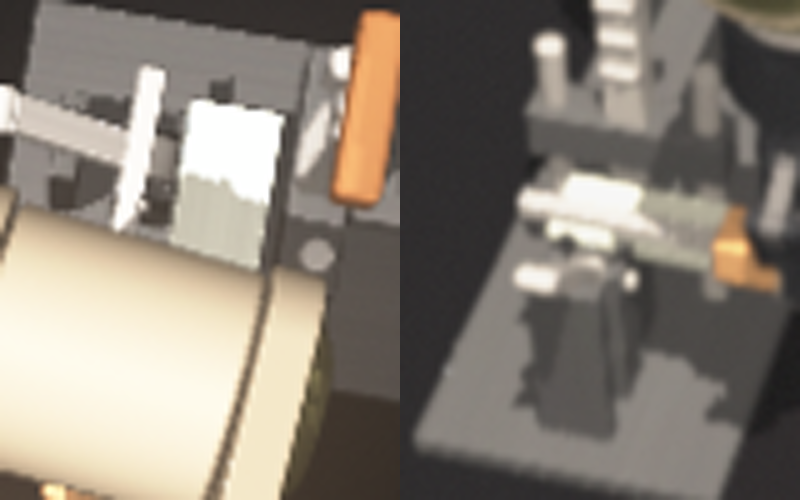

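The pawl has gone over. In the top crop its arm now lies from the hub to (5,105) on the +y side, behind the blade. Now I withdraw.

```bash
python3 -m crank '[[[0.4,0,0],[0,0,0],1],[[0.9,0,0],[0,0,0],1],[[1.5,0,0],[0,0,0],1],[[2.1,0,0],[0,0,0],1],[[2.7,0,0],[0,0,0],1],[[3.3,0,0],[0,0,0],1],[[3.9,0,0],[0,0,0],1],[[4,0,0],[0,0,0],1]]';  python3 -c "
from h import *
go(TR,14,0,130);go(TR,14,0,6.5)"
```

```text
time: 14.55
ee_pos: [0.4072, -0.0173, 0.1279]
orientation: [-0.0, 0.091, 0.996, -0.0]
ft_force: [-0.4, 0.5, -1.5]
width: 0.311
grasp_force: 78.7
[-3.85  12.364 -0.085] [-0.    -0.    -1.677]
[-3.85  12.364  4.855] [-0.    -0.    -1.677]
```

```bash
python3 -m crank '[[[-0.2,1.2,-0.1],[0,0,-0.1],1],[[-0.8,3,-0.1],[0,0,-0.4],1],[[-1.4,5,-0.1],[0,0,-0.7],1],[[-2,7,-0.1],[0,0,-1],1],[[-2.7,9,-0.1],[0,0,-1.3],1],[[-3.3,11,-0.1],[0,0,-1.6],1],[[-3.7,12,-0.1],[0,0,-1.68],1],[[-3.85,12.37,-0.1],[0,0,-1.68],1],[[-3.85,12.37,-0.1],[0,0,-1.68],1],[[-3.85,12.37,2],[0,0,-1.68],1],[[-3.85,12.37,3.6],[0,0,-1.68],1],[[-3.85,12.37,4],[0,0,-1.68],1]]';  python3 -c "
from h import *
go(TR,14,0,6.5)"
```

```text
time: 16.05
ee_pos: [0.5573, 0.2678, 0.0259]
orientation: [-0.002, -0.055, 0.998, -0.001]
ft_force: [-0.2, -0.5, -0.1]
width: 0.315
grasp_force: 78.7
[-0.024  0.059  0.775] [-0.004 -0.025 -0.004]
```

```bash
python3 -m crank '[[[0,0.05,0.3],[0,0,0],1],[[0,0.05,0.6],[0,0,0],1],[[0,0.05,0.75],[0,0,0],1],[[0,0.05,0.77],[0,0,0],1],[[0,0.05,0.77],[0,0,0],1]]'; python3 -m crank '[[[0,0,0],[0,0,0],0.6],[[0,0,0],[0,0,0],0.4],[[0,0,0],[0,0,0],0],[[0,0,0],[0,0,0],0],[[0,0,0],[0,0,0],0],[[0,0,-1],[0,0,0],0],[[0,0,-3],[0,0,0],0],[[0,0,-5],[0,0,0],0.5],[[0,0,-7],[0,0,0],1],[[0,0,-9],[0,0,0],1],[[0,0,-11],[0,0,0],1],[[0,0,-13.5],[0,0,0],1]]'; python3 -c "
from h import *
go(LI,0,0,345);go(LI,0,0,302)"
```

```text
time: 16.68
ee_pos: [0.5587, 0.2705, 0.0089]
orientation: [0.0, -0.056, 0.998, 0.0]
ft_force: [-0.4, 0.1, -1.8]
width: 0.311
grasp_force: 78.7
time: 18.18
ee_pos: [0.558, 0.2703, 0.3472]
orientation: [-0.001, -0.056, 0.998, -0.0]
ft_force: [0.1, 1.2, 0.0]
width: -0.006
grasp_force: 0.0
[ 8.000e-03 -1.634e+01  9.100e-02] [-0.003 -0.009  1.676]
[ 5.0000e-03 -1.6339e+01  1.8110e+00] [-0.003 -0.009  1.676]
```

```bash
python3 -m crank '[[[0,-1.5,0],[0,0,0.2],1],[[0,-3.5,0],[0,0,0.4],1],[[0,-5.5,0],[0,0,0.6],1],[[0,-7.5,0],[0,0,0.8],1],[[0,-9.5,0],[0,0,1],1],[[0,-11.5,0],[0,0,1.2],1],[[0,-13.5,0],[0,0,1.4],1],[[0,-15.3,0],[0,0,1.6],1],[[0,-16.34,0],[0,0,1.68],1],[[0,-16.34,0],[0,0,1.68],1],[[0,-16.34,0],[0,0,1.68],1]]'; python3 - <<'E'
from h import *
go(LI,0,0,302)
t=cam("top");s=cam("side")
def crop(i,x,y,w,h,k):return cv2.resize(i[y:y+h,x:x+w],None,fx=k,fy=k,interpolation=cv2.INTER_CUBIC)
cv2.imwrite("pics/p6.png",cv2.resize(s["img"],(800,600)))
E
```

```text
time: 19.55
ee_pos: [0.6041, -0.1347, 0.3461]
orientation: [0.0, 0.09, 0.996, 0.0]
ft_force: [-0.0, 0.1, -0.3]
width: -0.005
grasp_force: 0.0
[ 0.022 -0.045  1.765] [0.002 0.    0.001]
```

View pics/p6.png

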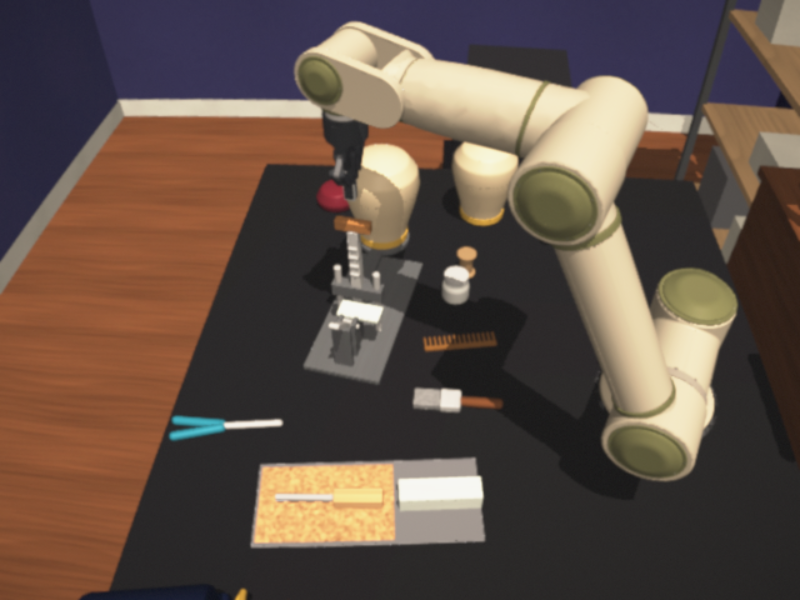

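The bar lies on the cork, the pawl is parked, and the shut fingers are above the grip bar at (352,225). Next I push down slowly.

```bash
python3 -m crank '[[[0,-0.04,0.6],[0,0,0],1],[[0,-0.04,1.2],[0,0,0],1],[[0,-0.04,1.6],[0,0,0],1],[[0,-0.04,1.8],[0,0,0],1],[[0,-0.04,1.9],[0,0,0],1],[[0,-0.04,2],[0,0,0],1],[[0,-0.04,2.1],[0,0,0],1],[[0,-0.04,2.2],[0,0,0],1],[[0,-0.04,2.3],[0,0,0],1],[[0,-0.04,2.4],[0,0,0],1],[[0,-0.04,2.5],[0,0,0],1],[[0,-0.04,2.5],[0,0,0],1]]'
```

```text
time: 21.15
ee_pos: [0.6041, -0.1365, 0.2846]
orientation: [0.001, 0.091, 0.996, -0.0]
ft_force: [-0.4, -0.1, 5.2]
width: 0.002
grasp_force: 2.6
```

```bash
python3 -m crank '[[[0,0,0.1],[0,0,0],1],[[0,0,0.25],[0,0,0],1],[[0,0,0.4],[0,0,0],1],[[0,0,0.55],[0,0,0],1],[[0,0,0.7],[0,0,0],1],[[0,0,0.85],[0,0,0],1],[[0,0,1],[0,0,0],1],[[0,0,1.15],[0,0,0],1],[[0,0,1.3],[0,0,0],1],[[0,0,1.45],[0,0,0],1],[[0,0,1.6],[0,0,0],1],[[0,0,1.6],[0,0,0],1]]';python3 -m crank '[[[0,0,0.1],[0,0,0],1],[[0,0,0.22],[0,0,0],1],[[0,0,0.34],[0,0,0],1],[[0,0,0.46],[0,0,0],1],[[0,0,0.58],[0,0,0],1],[[0,0,0.7],[0,0,0],1],[[0,0,0.8],[0,0,0],1],[[0,0,0.85],[0,0,0],1],[[0,0,0.9],[0,0,0],1],[[0,0,0.92],[0,0,0],1],[[0,0,0.92],[0,0,0],1]]'
```

```text
time: 22.65
ee_pos: [0.6041, -0.1365, 0.2442]
orientation: [0.001, 0.091, 0.996, -0.0]
ft_force: [-2.3, 1.4, 3.6]
width: 0.001
grasp_force: 2.0
time: 24.02
ee_pos: [0.6041, -0.1366, 0.2214]
orientation: [0.001, 0.091, 0.996, -0.0]
ft_force: [-2.8, 0.6, 5.9]
width: 0.002
grasp_force: 3.0
```

Still at friction level. I'll creep down until the force rises at the stop.

```bash
python3 -m crank '[[[0,0,0.04],[0,0,0],1],[[0,0,0.08],[0,0,0],1],[[0,0,0.11],[0,0,0],1],[[0,0,0.13],[0,0,0],1],[[0,0,0.13],[0,0,0],1]]';python3 -m crank '[[[0,0,0.02],[0,0,0],1],[[0,0,0.04],[0,0,0],1],[[0,0,0.04],[0,0,0],1]]';
```

```text
time: 24.65
ee_pos: [0.6041, -0.1366, 0.2182]
orientation: [0.001, 0.09, 0.996, -0.0]
ft_force: [-1.4, 0.2, 6.7]
width: -0.005
grasp_force: 3.1
time: 25.02
ee_pos: [0.6041, -0.1366, 0.2181]
orientation: [0.001, 0.09, 0.996, -0.0]
ft_force: [-3.7, 1.6, 11.3]
width: -0.002
grasp_force: 5.4
```

Position is steady at 0.218 while the force rises, so it's at the stop. One small confirming push, then I back off.

```bash
python3 -m crank '[[[0,0,0.03],[0,0,0],1],[[0,0,0.05],[0,0,0],1],[[0,0,0.05],[0,0,0],1]]'; python3 -m crank '[[[0,0,-0.2],[0,0,0],1],[[0,0,-0.6],[0,0,0],1],[[0,0,-1.5],[0,0,0],1],[[0,0,-3],[0,0,0],1],[[0,0,-5],[0,0,0],1],[[0,0,-6],[0,0,0],1],[[3,0,-6],[0,0,0],1],[[5,0,-6],[0,0,0],1],[[5,0,-6],[0,0,0],1]]'; python3 - <<'E'
from h import *
t=cam("top");s=cam("side")
def crop(i,x,y,w,h,k):return cv2.resize(i[y:y+h,x:x+w],None,fx=k,fy=k,interpolation=cv2.INTER_CUBIC)
a=crop(s["img"],120,120,320,330,1.8)
cv2.imwrite("pics/p7.png",a)
E
```

```text
time: 25.4
ee_pos: [0.6042, -0.1366, 0.218]
orientation: [0.001, 0.09, 0.996, -0.001]
ft_force: [-6.4, 2.4, 17.2]
width: -0.003
grasp_force: 8.8
time: 26.52
ee_pos: [0.4779, -0.1128, 0.3657]
orientation: [-0.0, 0.091, 0.996, 0.0]
ft_force: [1.4, -0.5, -0.1]
width: 0.002
grasp_force: 0.0
```

View pics/p7.png

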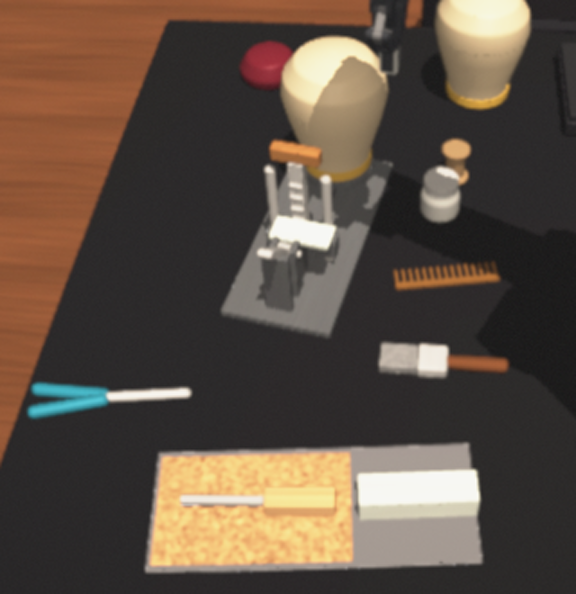

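The lift is down (grip bar at (296,152)), the pawl is parked at (265,253), and the bar lies flat on the cork. Everything else is where it was, so I'm handing in.

```bash
python3 -c "
from workcell import arm
print(arm.hand_in())"
```

```text
the job is handed in; nothing more can be done
None
```

The job is done and handed in at about 27 s of the 72 s allowed: the bar was drawn and laid on the cork, the pawl was flicked over with its blade onto the stop, the bar went back flat on the cork, and the lift is fully down, with nothing else visibly moved.

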